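Bolt the cubic cell model into its dock

ROBOT

A 6-joint arm with a two-finger parallel gripper is mounted at the origin on the work surface. World frame = base frame: x ahead of the robot, y to its left, z up, the work surface at z = 0. Lengths are in mm, angles in rad, forces in N, time in s.
With the tool pointing down it reaches from about 350 to 775 mm from the base axis. Payload 7.3 kg.
Tool frame: the origin (TCP) lies midway between the tips of the shut fingers; the grasp point (between the pads) lies 19 mm behind it; z points along the fingers, y is the line along which they close (so a half turn about z gives the same grasp; the last joint's range is limited). The gripper opens to 92 mm and grips with 3 to 60 N. Pads are 19 mm wide; open, the fingers measure 130 mm over their backs; the gripper's body (75 mm by 190 mm) begins 47 mm behind the grasp point.
Start: joints at [1.102, 0.342, 1.524, -0, 1.275, -0.146], TCP at [166.528, 497.909, 226.741] pointing down, gripper open.
Joint ranges: [-2.53, 2.53], [-0.77, 2.02], [0.04, 2.7], [-1, 4.14], [0.28, 2.66], [-3.11, 3.11]. Speed limits (rad/s): [2.57, 2.57, 3.14, 3.14, 3.14, 3.14].

INTERFACE

Orientations are given as [roll, pitch, yaw] about the fixed x, y, z axes, in that order (R = Rz(yaw) Ry(pitch) Rx(roll)).
In Python, from plant import monitor, optics, workorder gives the robot as it stands. The module is installed in compiled form; this text tells all that it offers.
- The arm moves only by the tool servo_tool, never from a script. Its arguments are lists of equal length, an entry for each row: "linear": the shift along the tool's x, y, z as a fraction of full scale, a list of three; "spin": the turn about the tool's z as a fraction of full scale. In form: {"linear": [[dx, dy, dz], ...], "spin": [spin, ...]}. A call has exactly 8 rows; each row shifts and turns the commanded pose from where the row before left it, along the tool's axes as they then stand; what a row does not reach is not made up. Full scale, the value 1, is 200 mm for a shift and 90 degrees for a turn. A row lasts 1/8 s, in which the tool goes at most 62.5 mm and 10.7 degrees, less where a joint would pass 70% of its speed; a pose out of reach is approached as far as the arm can. A call with a number of a shift or a turn outside -1 to 1 is refused whole. A call with a gripper value outside its range is refused whole. "hand" is the opening, from -1 (shut) to 1 (fully open), set as the call begins (left out, the last holds). The fingers move at their own pace and stop on an object; the grip force is fixed at half the most. Time passes only in rows, so rows that do not move let the fingers close, or fill a call up. It gives the time, the measured TCP pose, the force, the opening and the grip force at its end, in the units of the state.
- monitor.get_obs(): the state, without advancing time (a new reading comes with each control period).
- optics.capture(name): name is "side" or "top"; returns a dict with "frame" (384x512x3 uint8, blue, green, red), "K" (3x3 intrinsics, pixels), "world_to_cam" (4x4, takes a point from world to camera coordinates). Camera axes: x right, y down, z forward; pixel columns grow to the right and rows downward; lengths in mm; the calibration is good to about 2 mm. A picture is of the moment at which its call begins. There is no depth.
- workorder.close_job(): hands the job in; it is judged then, once.
The state is a dict: "time": time; "joint_positions": joint angles; "dq": joint speeds; "tau": joint torques, N m; "tool_pos": TCP position; "tcp_rot": TCP orientation; "contact_force": force on the tool from outside, world axes, zero at the start; "moment": the same for the moment, N m; "grip_width": finger opening in mm; "finger_force": force on a finger pad.
Only numpy, scipy, OpenCV 4.12 (cv2) and the standard library are available. Lean on these libraries where they do the work, as an engineer would, in place of code of your own. Each camera call takes 0.05 s, during which the arm holds its last target. There are 200 camera calls.

TASK

Lock the cubic cell model into its dock with the barrel bolt: lift the bolt's red handle out of its notch, slide the bolt through the steel keeper on the cork base until the handle meets the brass end stop, and lower the handle into the brass notch there so that it lies fully down, then let go. The brass notch is adjustable and its setting is not known beforehand, so feel for the stop and never force the bolt against its notches or stop. Leave the cell model and everything else on the table where it is.

Things in the scene. Friction and masses are not known exactly. Their poses are not given: they have to be found in the camera images.
- dock: Grey steel dock plate fixed to the table, 150 x 350 x 8 mm (in its frame x -75 to 75, y -185 to 165 mm; origin on its underside, z up). On it, 18 to 26 mm to the -x (robot) side of the bolt axis, stands the gate: a blue, then a brass notched plate, top edge 12 mm above the bolt axis. Pressing the bolt on notches or stop with over 20 N counts as forcing.
- start_notch (a point): Middle of the start notch in the blue gate plate, at the height of the bolt axis (46 mm above the table). The notch is 15 mm wide along y, open upward, 12 mm deep above the axis. On its -y side a blue ear rises to 34 mm above the axis.
- brass_gate (a point): Middle of the region, at axis height, where the far notch may be: its centre is within 15 mm of here along the dock's y (45 to 75 mm from the start notch), clamped by hand, not measured. Notch 14 mm wide. Flush with its +y wall a brass ear (end stop, 6 mm thick, 21 mm wide) rises 34 mm above the axis: a lifted handle slid to +y meets it 2 mm past the notch's centre. Rigid.
- bolt_unit: Barrel bolt with two steel guide saddles, fixed on the dock. Origin on the bolt axis, 46 mm above the table, where the handle is at bolt_slide 0. Axes as the dock's: +y is the way the bolt is shot, -x the side on which the handle lies. Saddles 28 mm wide, tops 14 mm above the axis, 89 to 99 mm ahead (+y) of and 16 to 26 mm behind the origin.
- rod_tip (a point): Centre of the front end of the bolt's steel rod, 12 mm thick, on the bolt axis 102 mm ahead (+y) of the handle; it goes through the keeper.
- bolt_slide (a joint): Slide of the bolt along the dock's +y, in m: about 0 in the start notch (within 2 mm), 0.045 to 0.075 in the middle of the far notch. Sliding friction about 2 N; it stays where it is left.
- bolt_lift (a joint): Turn of the handle about the bolt axis, in rad: elevation above horizontal. 0 = level towards the dock's -x, fully down in a notch (only a notch lets it below 0.6); 1.3 = highest. It clears the gate from about 0.85 and slides freely at 0.95 to 1.2. It turns easily and falls by its own weight, onto the gate's top edge (0.65 to 0.9) if not over a notch.
- handle_grip (a point): On the axis of the handle's red sleeve, 62 mm out from the bolt axis. Sleeve round, 14 mm thick, from 44 to 80 mm out; inside that a square steel bar 10 mm thick, which lies in the notch (2 to 2.5 mm play each side). Pinched from above with fingers closing along the dock's y, the sleeve turns between the pads as it swings. Lifted, grip it near the fingertips: the ears are close below.
- cell_model: Cubic cell frame of aluminium rods, 90 mm, with balls at its corners, on a cork base 120 x 120 x 20 mm, 0.4 kg, loose between low curbs on the dock at dock y = 92 mm; origin at the underside of the base. On the cork's edge towards the bolt stands the steel keeper, a staple 20 mm wide inside, through which the bolt's rod passes; its total height is 122 mm.
- octahedron0: Translucent orange acrylic octahedron, edge 50 mm, 41 mm high, lying on a face; origin at its underside. Leave alone.
- octahedron1: Same as octahedron0. Leave alone.
- octahedron2: Same as octahedron0. Leave alone.
- caliper: Stainless steel caliper, 230 mm long, lying flat, 12 mm high; origin at the middle of its beam's underside. Leave alone.
- dish: White ceramic dish, 104 mm across, 24 mm high, with grey bond pegs; origin under its centre. Leave alone.
- counter_box: Green metal counter box, 110 x 140 x 65 mm, fixed; origin under its centre. On its top is a spring push button, in all less than 35 mm higher. Leave alone.
- count_button (a joint): Travel of the counter's push button in m, 0 = up. Leave alone.

How it is judged:
By the outcome, as a careful person would: the job done as asked, in the order asked, and still so for the second after the job is handed in, with the robot touching nothing.
It also fails if it takes over 48 s, if anything falls off the work surface, if the arm or the gripper's body presses on something with over 40 N, if the wrist force passes 120 N, or if a joint passes its speed limit or range.

## Working session

There is one attempt and no reset: what is moved stays moved. The work goes in short steps, Python scripts to look and compute and a tool call to move; the robot and the scene stay as the last step left them, time stands still between calls to the robot, and variables do not carry over. Pictures are saved under pics/ and viewed, at most 10 in all, crops included, and the job is handed in when it is done.

Besides the shell and the picture viewer there is one more tool, called after "Emit:" as a command line: name --pt "numbers of a row" for each row, then --argument value for the rest. servo_tool: Moves the arm, as the interface text tells. Shift numbers are shares of 200 mm and turn numbers shares of 90 degrees, none past 1 either way. Its arguments: {"type":"object","properties":{"linear":{"type":"array","items":{"type":"array","items":{"type":"number","minimum":-1,"maximum":1}}},"spin":{"type":"array","items":{"type":"number","minimum":-1,"maximum":1}},"hand":{"type":"number"}},"required":["linear","spin"]}

```bash
mkdir -p pics; python3 - <<'E'
from plant import monitor, optics
import cv2,pickle
o=monitor.get_obs();print({k:o[k] for k in('time','tool_pos','tcp_rot','contact_force','grip_width')})
d={}
for n in('side','top'):
    c=optics.capture(n);d[n]=c;cv2.imwrite(f'pics/{n}0.png',c['frame']);print(c['K'].tolist(),c['world_to_cam'].round(3).tolist())
pickle.dump(d,open('c0.pkl','wb'))
E
```

```text
{'time': 0.0, 'tool_pos': array([166.31805716, 497.5365687 , 226.03706135]), 'tcp_rot': array([-3.14004606e+00, -2.59180110e-04,  2.81879240e+00]), 'contact_force': array([-0.07576785, -0.28678557,  0.18491344]), 'grip_width': 92.22015900075438}
[[437.9882552988856, 0.0, 258.9281393712717], [0.0, 437.9882552988856, 188.7772540685263], [0.0, 0.0, 1.0]] [[0.777, -0.63, 0.01, -424.142], [-0.323, -0.411, -0.853, 253.307], [0.541, 0.659, -0.523, 1025.816], [0.0, 0.0, 0.0, 1.0]]
[[401.63972360129236, 0.0, 257.23605582592677], [0.0, 401.63972360129236, 186.89165502615546], [0.0, 0.0, 1.0]] [[0.023, -1.0, 0.005, 46.011], [-0.984, -0.024, -0.176, 569.411], [0.177, -0.001, -0.984, 969.29], [0.0, 0.0, 0.0, 1.0]]
```

View pics/side0.png

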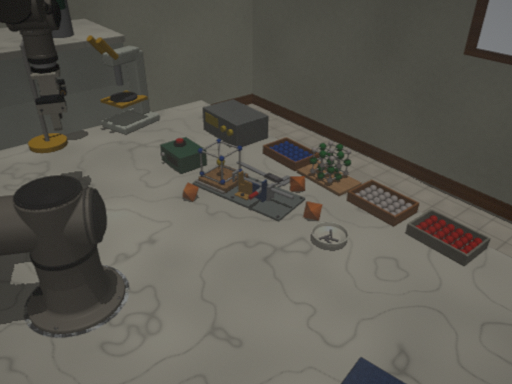

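View pics/top0.png

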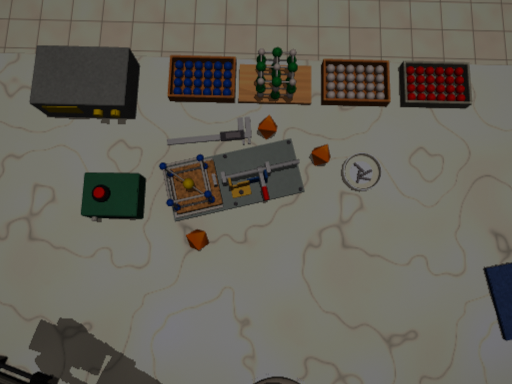

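The top view shows the dock's plate from about (165,215) to (302,190), with the handle at (265,187). World +y is to the left and +x is up. The side view shows the bolt near (250,190). I'll enlarge both.

```bash
python3 - <<'E'
import cv2,pickle,numpy as np
d=pickle.load(open('c0.pkl','rb'))
a=d['top']['frame'][132:224,155:310];b=d['side']['frame'][132:224,170:325]
f=lambda i:cv2.convertScaleAbs(cv2.resize(i,(775,290*1),interpolation=cv2.INTER_CUBIC),alpha=1.8)
f=lambda i:cv2.convertScaleAbs(cv2.resize(i,None,fx=5,fy=5,interpolation=cv2.INTER_CUBIC),alpha=1.8)
cv2.imwrite('pics/t1.png',f(a));cv2.imwrite('pics/s1.png',f(b))
E
```

```text
(no output)
```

View pics/t1.png

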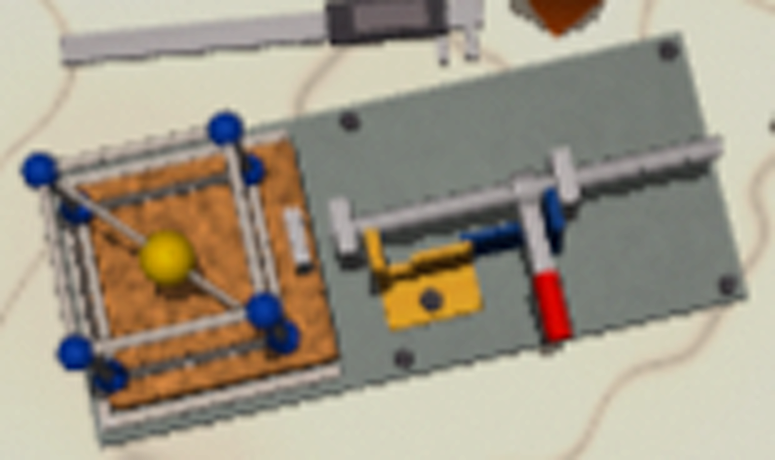

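View pics/s1.png

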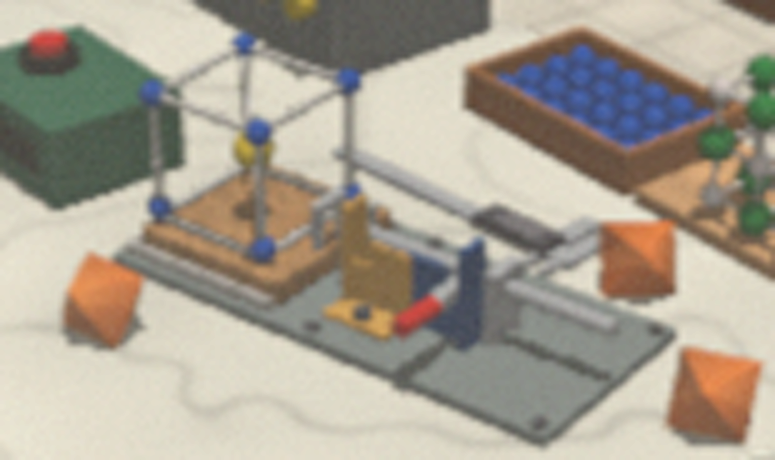

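The top crop shows three plate corners at (680,33), (745,297) and (100,445). The bolt axis runs from (718,148) to (345,225), and the red sleeve from (545,272) to (560,340). In the side crop the handle is level. The brass ear is at (355,215) and the blue ear at (470,290).

```bash
cat >h.py <<'E'
import numpy as np,cv2
def ray(c,uv):
    W=c['world_to_cam'];R=W[:3,:3];d=R.T@np.linalg.inv(c['K'])@np.array([*uv,1.]);return -R.T@W[:3,3],d
def plane(c,uv,z):
    o,d=ray(c,uv);return o+d*(z-o[2])/d[2]
def tri(r1,r2):
    A=np.stack([r1[1],-r2[1]],1);t=np.linalg.lstsq(A,r2[0]-r1[0],rcond=None)[0]
    p=r1[0]+t[0]*r1[1];q=r2[0]+t[1]*r2[1];return (p+q)/2,np.linalg.norm(p-q)
def red(c,x0,x1,y0,y1):
    f=c['frame'].astype(int);b,g,r=f[...,0],f[...,1],f[...,2]
    m=((r>70)&(g<r*.33)&(b<r*.33)).astype(np.uint8);k=np.zeros_like(m);k[y0:y1,x0:x1]=m[y0:y1,x0:x1]
    ys,xs=np.nonzero(k);return (xs.mean(),ys.mean()),len(xs)
E
python3 - <<'E'
import pickle
from h import *
np.set_printoptions(precision=1,suppress=True)
d=pickle.load(open('c0.pkl','rb'));t,s=d['top'],d['side']
T=lambda x,y:(155+(x-2)/5,132+(y-2)/5)
S=lambda x,y:(170+(x-2)/5,132+(y-2)/5)
C=[plane(t,T(*p),8) for p in((680,33),(745,297),(100,445))]
print(*C,np.linalg.norm(C[0]-C[1]),np.linalg.norm(C[2]-C[1]))
v=C[2]-C[1];print('yaw +y',np.degrees(np.arctan2(v[1],v[0])))
v=C[0]-C[1];print('yaw +x',np.degrees(np.arctan2(v[1],v[0])))
a,b=plane(t,T(718,148),52),plane(t,T(362,222),52);v=b-a;print('rod',a,b,np.degrees(np.arctan2(v[1],v[0])))
for p in((540,20,0),):pass
C2=[plane(s,S(*p),8) for p in((540,443),(673,330))];print('side corners',*C2)
rt,n1=red(t,255,280,170,210);rs,n2=red(s,240,265,180,205);print(rt,n1,rs,n2,tri(ray(t,rt),ray(s,rs)),plane(t,rt,46),plane(s,rs,50))
# brass ear top, z=80
print('brass ear top',plane(t,T(376,240),80),plane(s,S(355,200),80))
print('blue ear top',plane(t,T(552,195),80),plane(s,S(472,243),80))
E
```

```text
[711.8 -27.6   8. ] [567.7 -63.2   8. ] [481.4 272.6   8. ] 148.4395166883709 346.7942442239445
yaw +y 104.4204464385243
yaw +x 13.891600011715054
rod [637.4 -43.9  52. ] [594.2 137.2  52. ] 103.4184735627812
side corners [562.8 -66.1   8. ] [709.8 -25.8   8. ]
 ** On entry to DLASCL parameter number  4 had an illegal value
 ** On entry to DLASCL parameter number  4 had an illegal value
 ** On entry to DLASCL parameter number  4 had an illegal value
 ** On entry to DLASCL parameter number  4 had an illegal value
 ** On entry to DLASCL parameter number  5 had an illegal value
 ** On entry to DLASCL parameter number  4 had an illegal valueh.py:12: RuntimeWarning: Mean of empty slice.
  ys,xs=np.nonzero(k);return (xs.mean(),ys.mean()),len(xs)
  ret = ret.dtype.type(ret / rcount)
Traceback (most recent call last):
  File "h.py", line 7, in tri
    A=np.stack([r1[1],-r2[1]],1);t=np.linalg.lstsq(A,r2[0]-r1[0],rcond=None)[0]
                                   ~~~~~~~~~~~~~~~^^^^^^^^^^^^^^^^^^^^^^^^^^
numpy.linalg.LinAlgError: SVD did not converge in Linear Least Squares
```

```bash
python3 - <<'E'
import re
s=open('h.py').read();i=s.index('def red')
s=s[:i]+'''def red(c,x0,x1,y0,y1):
    h=cv2.cvtColor(c['frame'],cv2.COLOR_BGR2HSV)[y0:y1,x0:x1].astype(int)
    m=((h[...,0]<6)|(h[...,0]>172))&(h[...,1]>140)&(h[...,2]>50)
    ys,xs=np.nonzero(m);return (x0+xs.mean(),y0+ys.mean()),len(xs)
'''
open('h.py','w').write(s)
E
python3 - <<'E'
import pickle
from h import *
np.set_printoptions(precision=1,suppress=True)
d=pickle.load(open('c0.pkl','rb'));t,s=d['top'],d['side']
T=lambda x,y:(155+(x-2)/5,132+(y-2)/5)
S=lambda x,y:(170+(x-2)/5,132+(y-2)/5)
rt,n1=red(t,255,280,170,210);rs,n2=red(s,240,265,180,205);print(rt,n1,rs,n2,tri(ray(t,rt),ray(s,rs)),plane(t,rt,48),plane(s,rs,48))
print('brass ear top',plane(t,T(376,240),80),plane(s,S(355,200),80))
print('blue ear top',plane(t,T(552,195),80),plane(s,S(472,243),80))
E
```

```text
(np.float64(265.1142857142857), np.float64(192.81428571428572)) 70 (np.float64(252.92592592592592), np.float64(194.33333333333334)) 27 (array([553.8,  39.2,  48.8]), np.float64(0.1754967792688864)) [553.8  39.2  48. ] [554.6  40.2  48. ]
brass ear top [579.5 127.8  80. ] [575.9 129.8  80. ]
blue ear top [604.4  41.3  80. ] [599.8  43.   80. ]
```

Emit:
servo_tool --pt "0 0 0" --pt "0 0 0" --pt "0 0 0" --pt "0 0 0" --pt "0 0 0" --pt "-0.09 -0.18 0" --pt "-0.09 -0.18 0" --pt "-0.09 -0.18 0" --spin '[-0.072, -0.072, -0.072, -0.072, -0.072, 0, 0, 0]' --hand 0

```text
time: 1.1
tool_pos: [245.4, 405.0, 226.4]
tcp_rot: [-3.141, -0.0, -2.898]
contact_force: [1.0, -0.7, 0.4]
grip_width: 45.9
finger_force: 0.0
```

Emit:
servo_tool --pt "-0.09 -0.18 0" --pt "-0.09 -0.18 0" --pt "-0.09 -0.18 0" --pt "-0.09 -0.18 0" --pt "-0.09 -0.18 0" --pt "-0.09 -0.18 0" --pt "-0.09 -0.18 0" --pt "-0.09 -0.18 0" --spin '[0, 0, 0, 0, 0, 0, 0, 0]'

```text
time: 2.1
tool_pos: [454.4, 160.0, 226.5]
tcp_rot: [3.141, -0.001, -2.899]
contact_force: [0.4, -0.0, -0.6]
grip_width: 46.1
finger_force: 0.0
```

Emit:
servo_tool --pt "-0.06 -0.12 0" --pt "-0.06 -0.12 0" --pt "-0.06 -0.12 0" --pt "-0.06 -0.12 0" --pt "-0.06 -0.12 0" --pt "-0.035 -0.105 0" --pt "0 0 0" --pt "0 0 0" --spin '[0, 0, 0, 0, 0, 0, 0, 0]'

```text
time: 3.1
tool_pos: [552.3, 40.7, 226.5]
tcp_rot: [3.141, -0.001, -2.899]
contact_force: [0.5, -0.3, 0.6]
grip_width: 45.8
finger_force: 0.0
```

Emit:
servo_tool --pt "-0.006 -0.009 0.13" --pt "0 0 0.16" --pt "0 0 0.16" --pt "0 0 0.16" --pt "0 0 0.14" --pt "0 0 0.11" --pt "0 0 0.08" --pt "0 0 0" --spin '[0, 0, 0, 0, 0, 0, 0, 0]'

```text
time: 4.1
tool_pos: [553.6, 39.4, 38.0]
tcp_rot: [3.141, -0.002, -2.898]
contact_force: [-0.3, 0.6, 0.7]
grip_width: 46.0
finger_force: 0.0
```

```bash
python3 - <<'E'
from plant import optics
from h import *
a=optics.capture('top')['frame'][132:224,190:300];b=optics.capture('side')['frame'][132:224,200:310]
f=lambda i:cv2.convertScaleAbs(cv2.resize(i,None,fx=3.6,fy=3.6*1.3,interpolation=cv2.INTER_CUBIC),alpha=1.8)
cv2.imwrite('pics/g.png',np.hstack([f(a),f(b)]))
E
```

```text
(no output)
```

View pics/g.png

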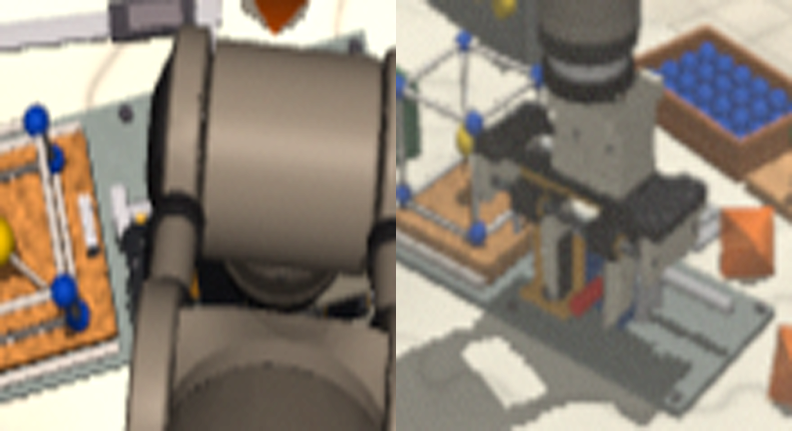

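The side half shows the red sleeve at about (585,295), between the two fingers. The arm hides it in the top half. I'll close in steps and watch the side force.

Emit:
servo_tool --pt "0 0 0" --pt "0 0 0" --pt "0 0 0" --pt "0 0 0" --pt "0 0 0" --pt "0 0 0" --pt "0 0 0" --pt "0 0 0" --spin '[0, 0, 0, 0, 0, 0, 0, 0]' --hand -0.63

```text
time: 5.2
tool_pos: [554.4, 39.0, 38.7]
tcp_rot: [3.141, 0.0, -2.899]
contact_force: [0.2, 1.8, 0.7]
grip_width: 17.0
finger_force: 0.8
```

Emit:
servo_tool --pt "0 0.006 0" --pt "0 0 0" --pt "0 0 0" --pt "0 0 0" --pt "0 0 0" --pt "0 0 0" --pt "0 0 0" --pt "0 0 0" --spin '[0, 0, 0, 0, 0, 0, 0, 0]' --hand -0.68

```text
time: 6.2
tool_pos: [554.1, 40.0, 38.7]
tcp_rot: [3.141, -0.0, -2.899]
contact_force: [-0.2, 0.9, -0.1]
grip_width: 15.0
finger_force: 0.3
```

Emit:
servo_tool --pt "0 0 0" --pt "0 0 0" --pt "0 0 0" --pt "0 0 0" --pt "0 0 0" --pt "0 0 0" --pt "0 0 0" --pt "0 0 0" --spin '[0, 0, 0, 0, 0, 0, 0, 0]' --hand -0.8

```text
time: 7.2
tool_pos: [554.1, 40.1, 38.7]
tcp_rot: [3.141, -0.0, -2.899]
contact_force: [-0.9, 2.1, -0.8]
grip_width: 13.2
finger_force: 30.0
```

Emit:
servo_tool --pt "-0.0035 0 -0.0463" --pt "-0.0104 0 -0.0453" --pt "-0.017 0 -0.0432" --pt "0 0 0" --pt "0 0 0" --pt "0 0 0" --pt "0 0 0" --pt "0 0 0" --spin '[0, 0, 0, 0, 0, 0, 0, 0]'

```text
time: 8.2
tool_pos: [559.9, 41.4, 65.6]
tcp_rot: [3.142, -0.0, -2.899]
contact_force: [-3.6, 1.3, 0.4]
grip_width: 12.9
finger_force: 30.0
```

Emit:
servo_tool --pt "-0.0233 0 -0.0402" --pt "-0.029 0 -0.0363" --pt "-0.0341 0 -0.0315" --pt "-0.0384 0 -0.0261" --pt "0 0 0" --pt "0 0 0" --pt "0 0 0" --pt "0 0 0" --spin '[0, 0, 0, 0, 0, 0, 0, 0]'

```text
time: 9.2
tool_pos: [584.3, 47.5, 92.7]
tcp_rot: [-3.142, 0.0, -2.899]
contact_force: [-4.7, 0.5, 4.6]
grip_width: 12.8
finger_force: 30.0
```

```bash
python3 - <<'E'
from plant import optics
from h import *
b=optics.capture('side')['frame'][132:224,200:310]
f=lambda i:cv2.convertScaleAbs(cv2.resize(i,None,fx=6,fy=6,interpolation=cv2.INTER_CUBIC),alpha=1.8)
cv2.imwrite('pics/l.png',f(b))
E
```

```text
(no output)
```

View pics/l.png

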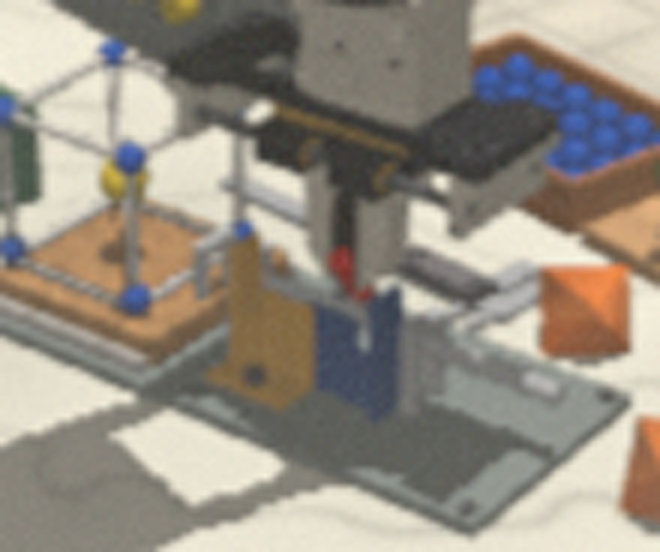

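The side crop shows the red sleeve gripped and raised at (345,275). The start notch is empty, and the brass ear stands at (245,265). The fingers are clear of both ears. Next I slide 40 mm, which is short of the earliest possible stop.

Emit:
servo_tool --pt "0 0.03 0" --pt "0 0.03 0" --pt "0 0.03 0" --pt "0 0.03 0" --pt "0 0.03 0" --pt "0 0.03 0" --pt "0 0.02 0" --pt "0 0 0" --spin '[0, 0, 0, 0, 0, 0, 0, 0]'

```text
time: 10.25
tool_pos: [574.6, 86.1, 92.8]
tcp_rot: [-3.141, -0.0, -2.899]
contact_force: [-6.1, -0.9, 6.6]
grip_width: 12.6
finger_force: 30.0
```

Emit:
servo_tool --pt "0.004 0.015 0" --pt "0 0.015 0" --pt "0 0.015 0" --pt "0 0.015 0" --pt "0 0.015 0" --pt "0 0 0" --pt "0 0 0" --pt "0 0 0" --spin '[0, 0, 0, 0, 0, 0, 0, 0]'

```text
time: 11.25
tool_pos: [570.1, 101.1, 92.5]
tcp_rot: [3.141, -0.0, -2.899]
contact_force: [-4.3, 0.7, 4.7]
grip_width: 13.0
finger_force: 30.0
```

```bash
python3 - <<'E'
from plant import optics
from h import *
b=optics.capture('side')['frame'][150:200,215:285]
f=lambda i:cv2.convertScaleAbs(cv2.resize(i,None,fx=10,fy=10,interpolation=cv2.INTER_CUBIC),alpha=1.8)
cv2.imwrite('pics/m.png',f(b))
E
```

```text
(no output)
```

View pics/m.png

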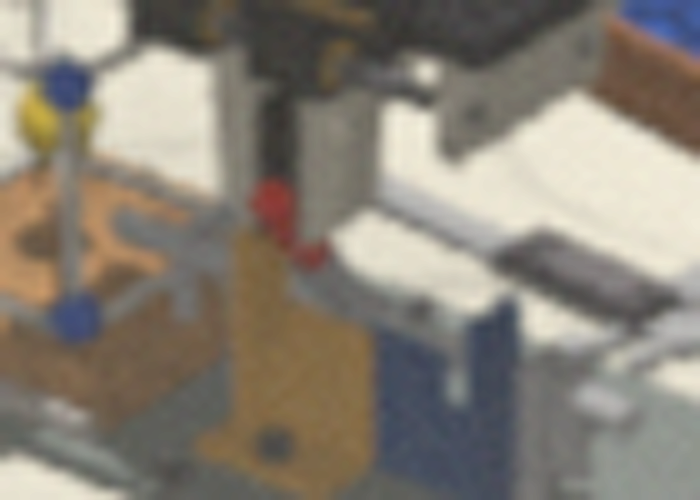

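The bolt is at slide 55 mm. In the crop, the handle's bar at (318,265) is only a little to the right of the brass ear's edge at (287,275), so from here I move in small steps.

Emit:
servo_tool --pt "0 0.005 0" --pt "0 0.005 0" --pt "0 0 0" --pt "0 0 0" --pt "0 0 0" --pt "0 0 0" --pt "0 0 0" --pt "0 0 0" --spin '[0, 0, 0, 0, 0, 0, 0, 0]'

```text
time: 12.3
tool_pos: [569.9, 102.4, 92.5]
tcp_rot: [-3.141, -0.0, -2.899]
contact_force: [-4.4, -3.4, 5.2]
grip_width: 12.5
finger_force: 30.0
```

Emit:
servo_tool --pt "0 0.005 0" --pt "0 0.005 0" --pt "0 0 0" --pt "0 0 0" --pt "0 0 0" --pt "0 0 0" --pt "0 0 0" --pt "0 0 0" --spin '[0, 0, 0, 0, 0, 0, 0, 0]'

```text
time: 13.3
tool_pos: [569.4, 104.3, 92.5]
tcp_rot: [-3.141, -0.0, -2.899]
contact_force: [-4.7, -2.0, 5.2]
grip_width: 12.9
finger_force: 30.0
```

Emit:
servo_tool --pt "0 0.005 0" --pt "0 0.005 0" --pt "0 0 0" --pt "0 0 0" --pt "0 0 0" --pt "0 0 0" --pt "0 0 0" --pt "0 0 0" --spin '[0, 0, 0, 0, 0, 0, 0, 0]'

```text
time: 14.3
tool_pos: [568.9, 106.2, 92.6]
tcp_rot: [-3.141, -0.0, -2.899]
contact_force: [-4.1, -2.4, 4.1]
grip_width: 13.0
finger_force: 30.0
```

Emit:
servo_tool --pt "0 0.005 0" --pt "0 0.005 0" --pt "0 0 0" --pt "0 0 0" --pt "0 0 0" --pt "0 0 0" --pt "0 0 0" --pt "0 0 0" --spin '[0, 0, 0, 0, 0, 0, 0, 0]'

```text
time: 15.3
tool_pos: [568.4, 108.2, 92.5]
tcp_rot: [-3.141, -0.0, -2.899]
contact_force: [-4.4, -2.7, 5.9]
grip_width: 12.5
finger_force: 30.0
```

Still free at about 62.7 mm.

Emit:
servo_tool --pt "0 0.005 0" --pt "0 0.005 0" --pt "0 0 0" --pt "0 0 0" --pt "0 0 0" --pt "0 0 0" --pt "0 0 0" --pt "0 0 0" --spin '[0, 0, 0, 0, 0, 0, 0, 0]'

```text
time: 16.3
tool_pos: [567.9, 110.2, 92.5]
tcp_rot: [-3.141, -0.0, -2.899]
contact_force: [-4.7, -2.8, 4.8]
grip_width: 12.9
finger_force: 30.0
```

Emit:
servo_tool --pt "0 0.005 0" --pt "0 0.004 0" --pt "0 0 0" --pt "0 0 0" --pt "0 0 0" --pt "0 0 0" --pt "0 0 0" --pt "0 0 0" --spin '[0, 0, 0, 0, 0, 0, 0, 0]'

```text
time: 17.3
tool_pos: [567.5, 111.9, 92.5]
tcp_rot: [-3.141, -0.0, -2.899]
contact_force: [-4.4, -2.2, 5.9]
grip_width: 13.3
finger_force: 30.0
```

Emit:
servo_tool --pt "0 0.005 0" --pt "0 0.004 0" --pt "0 0 0" --pt "0 0 0" --pt "0 0 0" --pt "0 0 0" --pt "0 0 0" --pt "0 0 0" --spin '[0, 0, 0, 0, 0, 0, 0, 0]'

```text
time: 18.3
tool_pos: [567.0, 113.6, 92.5]
tcp_rot: [-3.141, -0.0, -2.899]
contact_force: [-5.4, -2.9, 4.7]
grip_width: 12.8
finger_force: 30.0
```

Emit:
servo_tool --pt "0 0.004 0" --pt "0 0.004 0" --pt "0 0 0" --pt "0 0 0" --pt "0 0 0" --pt "0 0 0" --pt "0 0 0" --pt "0 0 0" --spin '[0, 0, 0, 0, 0, 0, 0, 0]'

```text
time: 19.3
tool_pos: [566.6, 115.1, 92.5]
tcp_rot: [-3.141, -0.0, -2.899]
contact_force: [-4.5, -2.9, 5.4]
grip_width: 12.9
finger_force: 30.0
```

Emit:
servo_tool --pt "0 0.004 0" --pt "0 0.004 0" --pt "0 0 0" --pt "0 0 0" --pt "0 0 0" --pt "0 0 0" --pt "0 0 0" --pt "0 0 0" --spin '[0, 0, 0, 0, 0, 0, 0, 0]'

```text
time: 20.3
tool_pos: [566.3, 116.7, 92.6]
tcp_rot: [-3.141, -0.0, -2.899]
contact_force: [-5.2, -2.8, 5.8]
grip_width: 12.8
finger_force: 30.0
```

Emit:
servo_tool --pt "0 0.004 0" --pt "0 0.003 0" --pt "0 0 0" --pt "0 0 0" --pt "0 0 0" --pt "0 0 0" --pt "0 0 0" --pt "0 0 0" --spin '[0, 0, 0, 0, 0, 0, 0, 0]'

```text
time: 21.3
tool_pos: [565.9, 118.1, 92.6]
tcp_rot: [-3.141, -0.0, -2.899]
contact_force: [-4.3, -3.2, 5.8]
grip_width: 13.0
finger_force: 30.0
```

Emit:
servo_tool --pt "0 0.003 0" --pt "0 0.003 0" --pt "0 0 0" --pt "0 0 0" --pt "0 0 0" --pt "0 0 0" --pt "0 0 0" --pt "0 0 0" --spin '[0, 0, 0, 0, 0, 0, 0, 0]'

```text
time: 22.3
tool_pos: [565.6, 119.2, 92.5]
tcp_rot: [-3.141, -0.0, -2.899]
contact_force: [-4.4, -2.8, 5.6]
grip_width: 13.0
finger_force: 30.0
```

Emit:
servo_tool --pt "0 0.003 0" --pt "0 0.003 0" --pt "0 0 0" --pt "0 0 0" --pt "0 0 0" --pt "0 0 0" --pt "0 0 0" --pt "0 0 0" --spin '[0, 0, 0, 0, 0, 0, 0, 0]'

```text
time: 23.3
tool_pos: [565.6, 119.4, 92.6]
tcp_rot: [-3.14, -0.0, -2.899]
contact_force: [-3.6, -6.5, 5.0]
grip_width: 12.8
finger_force: 30.0
```

The force rose and motion stalled at y 119.4, so this is the stop. I back off 2 mm to the notch centre.

Emit:
servo_tool --pt "0 -0.005 0" --pt "0 -0.004 0" --pt "0 -0.004 0" --pt "0 0 0" --pt "0 0 0" --pt "0 0 0" --pt "0 0 0" --pt "0 0 0" --spin '[0, 0, 0, 0, 0, 0, 0, 0]'

```text
time: 24.3
tool_pos: [565.7, 118.6, 92.5]
tcp_rot: [3.141, -0.0, -2.899]
contact_force: [-5.9, -0.8, 5.8]
grip_width: 13.0
finger_force: 30.0
```

Emit:
servo_tool --pt "0 -0.004 0" --pt "0 -0.004 0" --pt "0 0 0" --pt "0 0 0" --pt "0 0 0" --pt "0 0 0" --pt "0 0 0" --pt "0 0 0" --spin '[0, 0, 0, 0, 0, 0, 0, 0]'

```text
time: 25.3
tool_pos: [566.1, 117.1, 92.5]
tcp_rot: [3.141, -0.0, -2.899]
contact_force: [-4.4, 0.3, 5.8]
grip_width: 12.8
finger_force: 30.0
```

Emit:
servo_tool --pt "0.0192 0 0.013" --pt "0.0192 0 0.013" --pt "0.017 0 0.0157" --pt "0.017 0 0.0157" --pt "0 0 0" --pt "0 0 0" --pt "0 0 0" --pt "0 0 0" --spin '[0, 0, 0, 0, 0, 0, 0, 0]'

```text
time: 26.3
tool_pos: [553.4, 113.4, 80.7]
tcp_rot: [3.141, 0.002, -2.899]
contact_force: [4.1, 2.5, -2.5]
grip_width: 13.1
finger_force: 30.0
```

Emit:
servo_tool --pt "-0.005 0.004 0" --pt "0.0145 0 0.0181" --pt "0.0145 0 0.0181" --pt "0 0 0" --pt "0 0 0" --pt "0 0 0" --pt "0 0 0" --pt "0 0 0" --spin '[0, 0, 0, 0, 0, 0, 0, 0]'

```text
time: 27.3
tool_pos: [547.9, 112.6, 73.6]
tcp_rot: [-3.141, 0.001, -2.899]
contact_force: [4.8, -1.3, -0.2]
grip_width: 13.0
finger_force: 30.0
```

Emit:
servo_tool --pt "0.01 0 0.02" --pt "0.01 0 0.02" --pt "0 0 0" --pt "0 0 0" --pt "0 0 0" --pt "0 0 0" --pt "0 0 0" --pt "0 0 0" --spin '[0, 0, 0, 0, 0, 0, 0, 0]'

```text
time: 28.3
tool_pos: [543.4, 111.8, 65.7]
tcp_rot: [3.141, -0.0, -2.899]
contact_force: [3.0, -1.4, 0.4]
grip_width: 12.9
finger_force: 30.0
```

It's in the notch at about 0.45 rad, with no contact. I let go here so it falls the rest of the way, because the gripper body would hit the cell any lower.

Emit:
servo_tool --pt "0 0 0" --pt "0 0 0" --pt "0 0 0" --pt "0 0 0" --pt "0 0 0" --pt "0 0 0" --pt "0 0 0" --pt "0 0 0" --spin '[0, 0, 0, 0, 0, 0, 0, 0]' --hand -0.2

```text
time: 29.3
tool_pos: [543.6, 111.8, 65.8]
tcp_rot: [3.142, 0.0, -2.899]
contact_force: [-0.4, 0.0, -1.0]
grip_width: 36.4
finger_force: 0.0
```

Emit:
servo_tool --pt "0 0 -0.1" --pt "0 0 -0.15" --pt "0 0 -0.15" --pt "0.1 0 -0.15" --pt "0.2 0 0" --pt "0.2 0 0" --pt "0.1 0 0" --pt "0 0 0" --spin '[0, 0, 0, 0, 0, 0, 0, 0]'

```text
time: 30.3
tool_pos: [426.3, 82.8, 176.1]
tcp_rot: [3.142, 0.0, -2.899]
contact_force: [0.1, 0.9, -0.2]
grip_width: 36.8
finger_force: 0.0
```

```bash
python3 - <<'E'
from plant import optics
from h import *
np.set_printoptions(precision=1,suppress=True)
t=optics.capture('top');s=optics.capture('side')
try:
    rt,n=red(t,220,260,165,215);rs,m=red(s,215,260,160,205);print(rt,n,rs,m,tri(ray(t,rt),ray(s,rs)))
except Exception as e:print(e)
f=lambda i:cv2.convertScaleAbs(cv2.resize(i,None,fx=4,fy=4,interpolation=cv2.INTER_CUBIC),alpha=1.8)
cv2.imwrite('pics/e.png',np.hstack([f(t['frame'][130:225,200:300]),f(s['frame'][130:225,190:290])]))
E
```

```text
(np.float64(237.19565217391303), np.float64(197.1086956521739)) 46 (np.float64(234.41935483870967), np.float64(186.93548387096774)) 31 (array([539.6, 110.9,  46.4]), np.float64(4.086308427087159))
```

View pics/e.png

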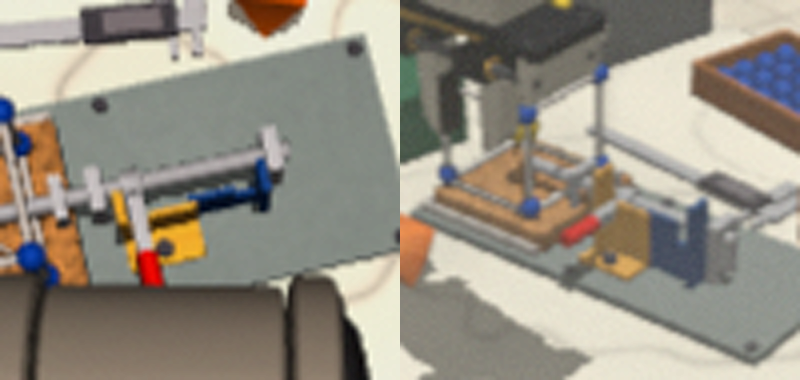

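The top half shows the rod through the keeper at (60,195) and the handle in the brass notch next to its ear. The side half shows the sleeve low at (580,228). I'll clear the view to check that it's level.

Emit:
servo_tool --pt "0 -0.2 0" --pt "0 -0.2 0" --pt "0 -0.2 0" --pt "0 -0.2 0" --pt "0 -0.2 0" --pt "0 -0.2 0" --pt "0 0 0" --pt "0 0 0" --spin '[0, 0, 0, 0, 0, 0, 0, 0]'

```text
time: 31.4
tool_pos: [485.1, -149.7, 175.3]
tcp_rot: [3.141, -0.0, -2.899]
contact_force: [0.4, 0.0, -0.1]
grip_width: 36.7
finger_force: 0.0
```

```bash
python3 - <<'E'
from plant import optics
from h import *
np.set_printoptions(precision=1,suppress=True)
t=optics.capture('top');s=optics.capture('side')
rt,n=red(t,220,260,165,215);rs,m=red(s,215,260,160,205);print(rt,n,rs,m,tri(ray(t,rt),ray(s,rs)))
E
```

```text
(np.float64(237.57534246575344), np.float64(199.54794520547944)) 73 (np.float64(234.3793103448276), np.float64(186.86206896551724)) 29 (array([534.9, 108.4,  49.3]), np.float64(0.4457188725908664))
```

The sleeve is at z 49.3 mm, against 48.8 mm when it lay level at the start. It is at the expected position, so it is fully down.

```bash
python3 -c "
from plant import workorder
print(workorder.close_job())"
```

```text
the job is handed in; nothing more can be done
None
```

The job is handed in: the bolt runs through the keeper and its handle lies fully down in the brass notch, about 72 mm along. I felt the end stop at about 5 N and let go; all arm motion was done by 31.4 s.

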